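# Fold the carton's end flaps and hold its top flap at 60 degrees for gluing

## Robot

A 6-joint arm with a two-finger parallel gripper is mounted at the origin on the work surface. World frame = base frame: x ahead of the robot, y to its left, z up, the work surface at z = 0. Lengths are in m, angles in rad, forces in N, time in s.
With the tool pointing down it reaches from about 0.25 to 0.775 m from the base axis. Payload 4 kg.
Tool frame: the origin (TCP) lies midway between the tips of the shut fingers; the grasp point (between the pads) lies 19 mm behind it; z points along the fingers, y is the line along which they close (so a half turn about z gives the same grasp; the last joint's range is limited). The gripper opens to 94 mm and grips with 3 to 60 N. Pads are 16 mm wide; open, the fingers measure 119 mm over their backs; the gripper's body (75 mm by 177 mm) begins 78 mm behind the grasp point.
Start: joints at [-1.428, 0.087, 1.371, -0, 1.684, -0.103], TCP at [0.134, -0.533, 0.206] pointing down, gripper open.
Joint ranges: [-3.1, 3.1], [-0.76, 2.03], [0.27, 2.55], [-1.08, 4.22], [0.17, 2.65], [-2.57, 2.57]. Speed limits (rad/s): [2.79, 2.79, 3.14, 3.14, 3.14, 3.14].

## Interface

Orientations are given as a 3x3 rotation matrix whose columns are the frame's x, y, z axes.
In Python, from station import get_obs, camera, job_done, look_for gives the robot as it stands.
- The arm moves only by the tool drive_effector, called in YAML: its name, and indented under it one key for each argument. Schema: {"type":"object","properties":{"increments":{"type":"array","items":{"type":"number"},"minItems":4,"maxItems":80},"aperture":{"type":"number"},"clamp_n":{"type":"number"},"only":{"type":"string"},"quiet":{"type":"boolean"},"lines":{"type":"string"}},"required":["increments"],"additionalProperties":false}. increments is one flat list of numbers that holds 1 to 20 rows one after another, with no inner brackets; each row has 4 numbers: dx, dy, dz in a scale on which 1.0 is 1 m, then a turn about the tool's z in shares of pi rad (1.0 is pi rad); each row is the pose to reach, as a shift and turn from the pose commanded when the call began, along the tool's axes at that moment; what a row does not reach only later rows make up. A row lasts 1/8 s, in which the tool goes at most 0.0625 m and 0.188 rad, less where a joint would pass 70% of its speed; a pose out of reach is approached as far as the arm can. aperture is the finger opening in m, set as the call begins (left out keeps the last). The fingers move at their own pace and stop on an object; clamp_n is the grip in N (left out, the last holds). Time passes only in rows, so rows that do not move let the fingers close. The tool returns the time, the measured TCP pose, the force, the opening and the grip force at its end. only (a regular expression) keeps the lines of the reply that match it, lines (a string "A,B") keeps lines A to B, and quiet returns only ok. Input that does not fit is refused with a message, and nothing moves.
- get_obs(): the state, without advancing time (a new reading comes with each control period).
- camera(name): name is "scene" or "top" or "wrist"; returns a dict with "pixels" (420x560x3 uint8, red, green, blue), "z_map" (420x560 float32, m along the optical axis (not along the pixel's ray), 0 where there is no reading), "intrinsics" (3x3 intrinsics, pixels), "k1" (the pictures are not rectified: a ray, as slopes to the right and down, at radius r is drawn at 1 + k1 r^2 times it, then the intrinsics apply), "pose" (4x4, takes a point from camera to world coordinates); the wrist camera has in their place "mount" (4x4, takes a point from camera to tool coordinates, whose origin is the TCP and whose axes are the flange's). Camera axes: x right, y down, z forward; pixel columns grow to the right and rows downward; lengths in m; the calibration is good to about 2 mm. A picture is of the moment at which its call begins: read the wrist's pose just before it.
- job_done(): hands the job in; it is judged then, once.
Trained networks look in the newest picture that a camera, given by its name, has taken for a name from the list of things; names that differ only in an ending like _2 or _b are one class to them, and where a whole thing is asked for, a point or a joint stands for the part that bears it (a point fixed in the world has none). Each returns a list of dicts, best first, with "conf" (0 to 1); they miss things now and then, are a little off and sometimes report something else, mostly with a low value. They report only what shows in the picture. A call takes as long as a camera call.
- look_for(camera, target): "xyz" ([x, y, z] in m, in world coordinates, good to about 4 mm: the middle of the surface that is visible of it).
The state is a dict: "time_s": time; "joint_pos": joint angles; "joint_velocities": joint speeds; "joint_efforts": joint torques, N m; "ee_pos": TCP position; "orientation": TCP orientation; "contact_force": force on the tool from outside, world axes, zero at the start; "torque": the same for the moment, N m; "gripper_width": finger opening in m; "gripper_force": force on a finger pad.
Only numpy, scipy, OpenCV 4.12 (cv2) and the standard library are available. Lean on these libraries where they do the work, as an engineer would, in place of code of your own. Each camera call takes 0.05 s, during which the arm holds its last target. There are 200 camera calls.

## Task

Close the two end flaps of the carton, one after the other in either order, folding each down flat over the opening while the long top flap still stands open; then bring the top flap over and hold it at 60 degrees up from shut, so that a colleague can run glue along the folded end flaps. The top flap falls shut on its own, so never let it drop towards the carton: the job finishes with the gripper still holding it still at that angle, and everything else on the table is left where it stands.

Things in the scene. Friction and masses are not known exactly. Their poses are not given: they have to be found in the camera images.
- carton: the open cardboard carton, fixed to the table: outside 180 mm along its own x, 260 mm along its own y, 120 mm high, walls 6 mm. Origin at the centre of its underside; z up, +x points away from the robot to the side where the top flap is hinged, +y to its left end.
- flap_left (a joint): left end flap (cardboard, 105 mm long from crease to free edge, 166 mm wide, 6 mm thick, 50 g), creased along the top rim of the carton's +y end (crease line at carton y = +130 mm, z = 120 mm, parallel to carton x). Value in rad: 0 = folded flat over the opening (a stop), 1.57 = upright, more = leaning outward, up to 2.2. The stiff crease (0.06 N m of friction) leaves it wherever it is put.
- flap_right (a joint): right end flap, the mirror image at the -y end (crease at carton y = -130 mm, z = 120 mm); the same size, values and stiffness.
- topflap (a joint): long top flap (260 mm along carton y, 182 mm from crease to free edge, 8 mm board), creased at the far rim. Value in rad: 0 = shut, level over the carton; 1.57 = upright; 1.8 = leaning away from the robot, its stop. 60 degrees is 1.047. About 0.2 kg, crease friction 0.03 N m: starts near vertical, where it stays or leans back on its stop; below about 75 degrees it falls shut.
- topflap_edge (a point): middle of the wooden batten (20 mm by 16 mm thick, full width) at the top flap's free edge, 172 mm from the crease and 8 mm above the flap's underside (the middle of the batten's thickness). Its axes turn with the flap: x runs from the free edge to the crease, y along the batten, z is the normal of the flap's outer face.
- topflap_hinge (a point): middle of the top flap's crease line, at carton x = +90 mm, y = 0, z = 128 mm; lies on the underside of the flap. The crease runs along carton y. Its axes turn with the flap like those of topflap_edge.
- flap_left_edge (a point): middle of the left end flap's free edge, 105 mm from its crease.
- flap_right_edge (a point): middle of the right end flap's free edge, 105 mm from its crease.
- packed_vase: small honey-glazed vase, 76 mm wide, 98 mm tall, standing inside the carton; bystander. Origin at the centre of its underside
- tall_vase: honey-glazed vase, 124 mm wide, 225 mm tall, at one side of the table; bystander. Origin under its centre
- planter: dark brown open planter, 136 mm wide, 130 mm tall, at the other side of the table; bystander. Origin under its centre
- bowl: clay bowl, 120 mm wide, 50 mm tall, behind the carton; bystander. Origin under its centre
- brush: flat brush, under 40 mm high, lying about 155 mm in front of the carton centre, roughly along carton y; bystander. Its length runs along its own x axis
- glue_bottle: white bottle, 54 mm wide, 150 mm tall, on the left; bystander. Origin under its centre
- cork_pad: cork disc, 100 mm wide, 12 mm thick, behind the carton; bystander. Origin under its centre

How it is judged:
By the outcome, as a careful person would: the job done as asked, in the order asked, and still so for the second after the job is handed in, while the arm keeps its last pose, push and grip.
It also fails if it takes over 58 s, if anything falls off the work surface, if the arm or the gripper's body presses on something with over 40 N, if the wrist force passes 120 N, or if a joint passes its speed limit or range.

## Working session

There is one attempt and no reset: what is moved stays moved. The work goes in short steps, Python scripts to look and compute and a tool call to move; the robot and the scene stay as the last step left them, time stands still between calls to the robot, and variables do not carry over. Pictures are saved under pics/ and viewed, at most 10 in all, crops included, and the job is handed in when it is done.

```bash
mkdir -p pics; ls; cat > h.py <<'E'
import numpy as np, cv2
from station import get_obs, camera, job_done, look_for
def cloud(c, pose=None):
    K=c["intrinsics"];z=c["z_map"];h,w=z.shape
    u,v=np.meshgrid(np.arange(w),np.arange(h))
    d=np.stack([(u-K[0,2])/K[0,0],(v-K[1,2])/K[1,1]],-1)
    s=d.copy()
    for _ in range(8): s=d/(1+c["k1"]*(s**2).sum(-1,keepdims=True))
    p=np.concatenate([s*z[...,None],z[...,None]],-1)
    T=c["pose"] if pose is None else pose
    return p@T[:3,:3].T+T[:3,3]
E
python3 - <<'E'
from h import *
o=get_obs();print(o)
for n in ["scene","top"]:
    c=camera(n);cv2.imwrite(f"pics/{n}0.png",c["pixels"][...,::-1]);np.savez(f"{n}0.npz",p=cloud(c),im=c["pixels"],z=c["z_map"])
    for t in ["carton","flap_left","flap_right","topflap","topflap_edge","topflap_hinge","flap_left_edge","flap_right_edge","packed_vase","tall_vase","planter","bowl","brush","glue_bottle","cork_pad"]:
        r=look_for(n,t)
        print(n,t,[(np.round(q["xyz"],3).tolist(),round(q["conf"],2)) for q in r[:2]])
print(get_obs()["time_s"])
E
```

```text
pics
{'time_s': 0.0, 'joint_pos': array([-1.42815141e+00,  8.79677870e-02,  1.37227128e+00, -2.42335578e-05,
        1.68358705e+00, -1.03131709e-01]), 'joint_velocities': array([ 0.00014071, -0.00039386, -0.00072356,  0.00047934,  0.00134288,
       -0.00012322]), 'joint_efforts': array([ 1.06167739e-03, -3.40173447e+01, -3.02430582e+01,  7.20244506e-02,
        3.29299795e-02, -1.73758367e-04]), 'ee_pos': array([ 0.13371133, -0.53292661,  0.20428856]), 'orientation': array([[ 9.69949349e-01,  2.43306685e-01, -3.41347045e-04],
       [ 2.43306837e-01, -9.69946860e-01,  2.20735014e-03],
       [ 2.05974550e-04, -2.22406990e-03, -9.99997506e-01]]), 'contact_force': array([ 0.27108553, -0.25921144,  0.09215745]), 'torque': array([ 0.01401502, -0.00478957,  0.04604087]), 'gripper_force': 0.0, 'gripper_width': 0.09393316671850123}
scene carton [([0.536, -0.086, 0.121], 0.76), ([0.446, 0.555, 0.076], 0.41)]
scene flap_left []
scene flap_right [([0.483, -0.173, 0.176], 0.74)]
scene topflap [([0.658, -0.051, 0.286], 0.72)]
scene topflap_edge [([0.66, -0.045, 0.282], 0.69)]
scene topflap_hin
[... 628 characters left out ...]
, -0.068, 0.248], 0.77)]
top topflap_edge [([0.64, -0.069, 0.245], 0.95)]
top topflap_hinge [([0.644, -0.07, 0.249], 0.6), ([0.575, 0.102, 0.186], 0.47)]
top flap_left_edge [([0.578, 0.102, 0.186], 0.89)]
top flap_right_edge [([0.324, 0.316, 0.097], 0.58), ([0.479, -0.171, 0.176], 0.57)]
top packed_vase [([0.526, 0.004, 0.076], 0.89), ([0.587, -0.058, 0.12], 0.71)]
top tall_vase [([0.481, -0.173, 0.178], 0.65), ([0.453, -0.592, 0.167], 0.64)]
top planter [([0.472, 0.589, 0.075], 0.98)]
top bowl [([0.773, 0.162, 0.022], 0.77)]
top brush [([0.397, 0.046, 0.02], 0.83)]
top glue_bottle [([0.396, 0.046, 0.02], 0.74), ([0.322, 0.316, 0.099], 0.69)]
top cork_pad [([0.781, -0.112, 0.013], 0.72)]
1.6
```

View pictures.

View pics/scene0.png

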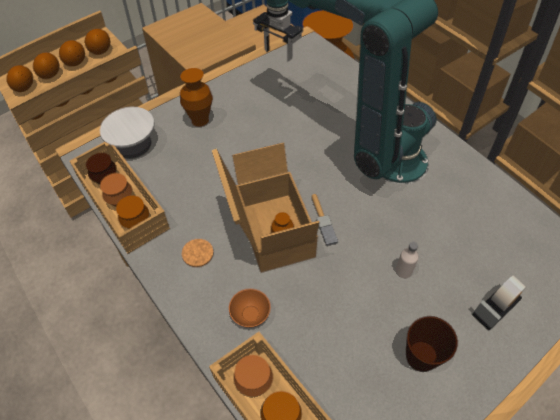

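View pics/top0.png

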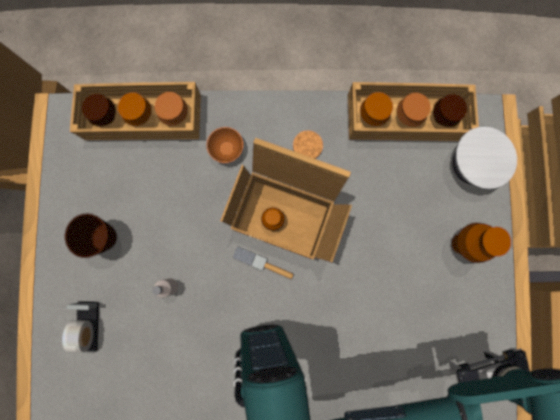

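```bash
python3 - <<'E'
import numpy as np, cv2
P=np.concatenate([np.load(f"{n}0.npz")["p"][np.load(f"{n}0.npz")["z"]>0] for n in["top","scene"]])
m=(P[:,0]>.35)&(P[:,0]<.8)&(abs(P[:,1]+.03)<.3)
Q=P[m]
for lo,hi in[(.112,.124),(.15,.16),(.18,.19),(.2,.21),(.22,.23),(.25,.26),(.28,.29),(.29,.35)]:
    q=Q[(Q[:,2]>lo)&(Q[:,2]<hi)];print(lo,len(q),q.min(0).round(3) if len(q) else'',q.max(0).round(3) if len(q) else'')
    if len(q): print(cv2.minAreaRect(q[:,:2].astype(np.float32)*1000))
E
```

```text
0.112 1094 [ 0.405 -0.186  0.112] [0.663 0.129 0.124]
((533.6905517578125, -28.647491455078125), (278.4879150390625, 182.4635467529297), 69.90573120117188)
0.15 556 [ 0.407 -0.193  0.15 ] [0.674 0.133 0.16 ]
((541.7577514648438, -34.31608581542969), (295.70947265625, 184.05117797851562), 70.02957153320312)
0.18 557 [ 0.402 -0.205  0.18 ] [0.681 0.138 0.19 ]
((544.2095947265625, -37.56343078613281), (308.045654296875, 191.78369140625), 69.95142364501953)
0.2 599 [ 0.399 -0.208  0.2  ] [0.686 0.139 0.21 ]
((545.3570556640625, -41.5548095703125), (319.7039489746094, 198.77891540527344), 69.82727813720703)
0.22 535 [ 0.413 -0.216  0.22 ] [0.691 0.143 0.23 ]
((547.3235473632812, -43.23320007324219), (326.20904541015625, 201.9786834716797), 69.6072006225586)
0.25 207 [ 0.599 -0.192  0.25 ] [0.698 0.055 0.26 ]
((644.8905029296875, -67.81665802001953), (264.1310729980469, 11.05750846862793), 68.06633758544922)
0.28 210 [ 0.607 -0.195  0.28 ] [0.71  0.054 0.29 ]
((652.3074340820312, -69.25348663330078), (266.70953369140625, 15.592061996459961), 67.12413787841797)
0.29 1341 [ 0.608 -0.2    0.29 ] [0.712 0.053 0.311]
((660.7071533203125, -73.25364685058594), (267.6731872558594, 20.760906219482422), 70.08460235595703)
```

The pictures show the carton with its long axis turned about 20° from world y. The top flap stands leaning back (top view ~300,170), the end flaps lean outward (~235,195 and ~335,230), and the vase is inside. I'll fit the carton frame and the flap angles.

```bash
python3 - <<'E'
import numpy as np
L=[np.load(f"{n}0.npz") for n in["top","scene"]]
a=np.deg2rad(-20);ex=np.array([np.cos(a),np.sin(a)]);ey=np.array([-ex[1],ex[0]])
o=np.array([.533,-.03])
for n,d in zip(["top","scene"],L):
    P=d["p"][d["z"]>0];x=(P[:,:2]-o)@ex;y=(P[:,:2]-o)@ey;z=P[:,2]
    for nm,s in[("L",1),("R",-1)]:
        for lo in (.135,.155,.175,.195,.212,.222):
            m=(z>lo)&(z<lo+.01)&(s*y>.11)&(s*y<.2)&(abs(x)<.065)
            if m.sum()>5: print(n,nm,lo,m.sum(),(np.percentile(y[m],[5,50,95])).round(3),np.polyfit(x[m],y[m],1).round(3))
        m=(s*y>.11)&(s*y<.2)&(abs(x)<.06)&(z>.1)&(z<.25);print(nm,"zmax",np.percentile(z[m],[95,99.5]).round(3))
    for lo in (.15,.18,.21,.24,.27,.29,.3):
        m=(z>lo)&(z<lo+.01)&(x>.07)&(x<.2)&(abs(y)<.1)
        if m.sum()>5: print(n,"T",lo,m.sum(),(np.percentile(x[m],[5,50,95])).round(3),np.polyfit(y[m],x[m],1).round(3))
    m=(z>.13)&(x>.075)&(x<.2)&(abs(y)<.2);print("T z,y",np.percentile(z[m],99.5).round(3),np.percentile(y[m],[.5,99.5]).round(3))
    m=(z>.112)&(z<.125)&(abs(x+.09)<.03)&(abs(y)<.1);print("near rim",m.sum(),np.percentile(x[m],[2,50,98]).round(3),np.polyfit(y[m],x[m],1).round(3))
E
```

```text
top L 0.135 39 [0.132 0.133 0.134] [-0.     0.133]
top L 0.155 42 [0.135 0.136 0.137] [-0.     0.136]
top L 0.175 43 [0.138 0.139 0.14 ] [0.002 0.139]
top L 0.195 45 [0.141 0.142 0.143] [0.002 0.142]
top L 0.212 63 [0.143 0.144 0.149] [0.    0.145]
top L 0.222 97 [0.145 0.147 0.15 ] [-0.002  0.147]
L zmax [0.225 0.228]
top R 0.135 79 [-0.139 -0.137 -0.134] [-0.003 -0.136]
top R 0.155 72 [-0.146 -0.144 -0.142] [-0.002 -0.144]
top R 0.175 82 [-0.153 -0.151 -0.149] [-0.001 -0.151]
top R 0.195 86 [-0.161 -0.159 -0.157] [-0.003 -0.159]
top R 0.212 148 [-0.171 -0.167 -0.163] [ 0.003 -0.167]
top R 0.222 7 [-0.169 -0.167 -0.165] [-0.01  -0.167]
R zmax [0.219 0.222]
top T 0.15 103 [0.095 0.097 0.099] [0.    0.097]
top T 0.18 102 [0.102 0.104 0.106] [0.002 0.104]
top T 0.21 108 [0.108 0.111 0.113] [-0.009  0.11 ]
top T 0.24 99 [0.114 0.116 0.118] [-0.003  0.116]
top T 0.27 131 [0.121 0.123 0.125] [-0.001  0.123]
top T 0.29 162 [0.125 0.127 0.138] [0.01  0.128]
top T 0.3 491 [0.129 0.136 0.144] [-0.002  0.136]
T z,y 0.308 [-0.159  0.137]
near rim 135 [-0.089 -0.086 -0.084] [-0.001 -0.086]
scene
[... 427 characters left out ...]
135] [ 0.005 -0.141]
scene R 0.175 116 [-0.154 -0.149 -0.142] [ 0.008 -0.148]
scene R 0.195 112 [-0.161 -0.156 -0.15 ] [ 0.008 -0.156]
scene R 0.212 119 [-0.168 -0.162 -0.157] [ 0.011 -0.162]
scene R 0.222 12 [-0.162 -0.159 -0.156] [ 0.013 -0.159]
R zmax [0.216 0.223]
scene T 0.15 20 [0.092 0.095 0.097] [0.012 0.095]
scene T 0.18 17 [0.1   0.102 0.104] [0.02  0.102]
scene T 0.21 22 [0.106 0.109 0.11 ] [0.019 0.108]
scene T 0.24 23 [0.113 0.114 0.117] [0.019 0.115]
scene T 0.27 25 [0.12  0.121 0.124] [0.01  0.121]
scene T 0.29 46 [0.125 0.127 0.143] [0.026 0.131]
scene T 0.3 327 [0.128 0.136 0.143] [-0.002  0.135]
T z,y 0.309 [-0.158  0.151]
near rim 120 [-0.091 -0.087 -0.084] [-0.003 -0.087]
```

Units first: turns go in shares of pi rad. So -0.976 rad is -0.3107.

drive_effector:
  increments: [0, 0, 0, -0.0598, 0, 0, 0, -0.1197, 0, 0, 0, -0.1795, 0, 0, 0, -0.2394, 0, 0, 0, -0.2992, 0, 0, 0, -0.3107, 0, 0, 0, -0.3107]
  aperture: 0

```text
time_s: 2.48
ee_pos: [0.1338, -0.5335, 0.2055]
orientation: [[0.342, 0.94, 0.0], [0.94, -0.342, -0.0], [-0.0, 0.0, -1.0]]
contact_force: [0.7, -0.3, 0.0]
gripper_width: 0.027
gripper_force: 0.0
```

drive_effector:
  increments: [0.05, 0.03, 0, 0, 0.1, 0.06, 0, 0, 0.15, 0.09, 0, 0, 0.2, 0.12, 0, 0, 0.25, 0.14, 0, 0, 0.3, 0.16, 0.005, 0, 0.35, 0.173, 0.01, 0, 0.395, 0.173, 0.0155, 0, 0.395, 0.173, 0.0155, 0, 0.395, 0.173, 0.0155, 0]

```text
time_s: 3.72
ee_pos: [0.4314, -0.2219, 0.1902]
orientation: [[0.342, 0.94, 0.0], [0.94, -0.342, -0.001], [-0.001, 0.0, -1.0]]
contact_force: [-0.5, 0.2, -0.2]
gripper_width: 0.0001
gripper_force: 0.0
```

drive_effector:
  increments: [0.04, 0, 0, 0, 0.052, 0, -0.001, 0, 0.071, 0, -0.005, 0, 0.09, 0, -0.004, 0, 0.109, 0, 0.002, 0, 0.126, 0, 0.013, 0, 0.139, 0, 0.027, 0, 0.148, 0, 0.045, 0, 0.151, 0, 0.057, 0, 0.152, 0, 0.064, 0, 0.152, 0, 0.064, 0, 0.152, 0, 0.066, 0, 0.152, 0, 0.066, 0]

```text
time_s: 5.35
ee_pos: [0.4834, -0.0788, 0.1261]
orientation: [[0.342, 0.94, 0.001], [0.94, -0.342, -0.0], [0.0, 0.001, -1.0]]
contact_force: [-2.9, 1.5, 9.9]
gripper_width: 0.0004
gripper_force: 4.8
```

drive_effector:
  increments: [0, 0, -0.05, 0, 0, 0, -0.1, 0, 0.05, 0, -0.14, 0, 0.1, 0, -0.14, 0, 0.15, 0, -0.14, 0, 0.2, 0, -0.14, 0, 0.25, 0, -0.14, 0, 0.278, 0, -0.14, 0, 0.278, 0, -0.11, 0, 0.278, 0, -0.066, 0, 0.278, 0, -0.066, 0, 0.278, 0, -0.066, 0]

```text
time_s: 6.85
ee_pos: [0.5792, 0.1825, 0.1913]
orientation: [[0.342, 0.94, 0.002], [0.94, -0.342, 0.0], [0.001, 0.002, -1.0]]
contact_force: [-0.3, 0.1, 0.6]
gripper_width: 0.0008
gripper_force: 0.0
```

drive_effector:
  increments: [-0.04, 0, 0, 0, -0.052, 0, -0.001, 0, -0.071, 0, -0.005, 0, -0.09, 0, -0.004, 0, -0.109, 0, 0.002, 0, -0.126, 0, 0.013, 0, -0.139, 0, 0.027, 0, -0.148, 0, 0.045, 0, -0.151, 0, 0.057, 0, -0.152, 0, 0.064, 0, -0.152, 0, 0.064, 0, -0.152, 0, 0.066, 0, -0.152, 0, 0.066, 0]

```text
time_s: 8.48
ee_pos: [0.5267, 0.04, 0.1261]
orientation: [[0.341, 0.94, 0.001], [0.94, -0.341, -0.0], [0.0, 0.001, -1.0]]
contact_force: [-3.4, -0.2, 9.1]
gripper_width: 0.0002
gripper_force: 4.6
```

drive_effector:
  increments: [0, 0, -0.05, 0, 0, 0, -0.1, 0, 0, 0, -0.15, 0, 0, 0, -0.2, 0, -0.02, 0.04, -0.24, 0, -0.04, 0.09, -0.24, 0, -0.063, 0.14, -0.24, 0, -0.063, 0.165, -0.24, 0, -0.063, 0.165, -0.24, 0, -0.063, 0.165, -0.24, 0]
  aperture: 0.06

```text
time_s: 9.72
ee_pos: [0.6597, -0.075, 0.3639]
orientation: [[0.341, 0.94, -0.0], [0.94, -0.341, 0.0], [0.0, -0.0, -1.0]]
contact_force: [-1.4, 0.4, 0.3]
gripper_width: 0.0601
gripper_force: 0.0
```

```bash
python3 - <<'E'
from h import *
ex=np.array([.9397,-.342]);ey=np.array([.342,.9397]);o=np.array([.533,-.03])
s=get_obs();print(((s["ee_pos"][:2]-o)@ex).round(4),((s["ee_pos"][:2]-o)@ey).round(4),s["ee_pos"][2].round(4),s["gripper_width"])
c=camera("scene");cv2.imwrite("pics/scene1.png",c["pixels"][...,::-1])
ps=[cloud(c)[c["z_map"]>0]]
s=get_obs();w=camera("wrist");cv2.imwrite("pics/wrist1.png",w["pixels"][...,::-1])
T=np.eye(4);T[:3,:3]=s["orientation"];T[:3,3]=s["ee_pos"]
ps.append(cloud(w,T@w["mount"])[w["z_map"]>0])
for P in ps:
    x=(P[:,:2]-o)@ex;y=(P[:,:2]-o)@ey;z=P[:,2]
    for nm,q in[("L",(y>.03)&(y<.11)),("R",(y<-.03)&(y>-.11))]:
        m=q&(abs(x)<.06)&(z<.2);print(nm,m.sum(),np.percentile(z[m],[2,50,98]).round(3) if m.any() else'')
    for lo in (.15,.2,.25,.28,.3):
        m=(z>lo)&(z<lo+.01)&(x>.07)&(x<.2)&(abs(y)>.04)&(abs(y)<.12)
        if m.sum()>5: print("T",lo,m.sum(),(np.percentile(x[m],[2,50,98])).round(3))
E
```

```text
0.1345 0.001 0.3639 0.06008860660026409
L 915 [0.121 0.127 0.132]
R 1215 [0.001 0.124 0.132]
T 0.15 18 [0.092 0.095 0.097]
T 0.2 18 [0.104 0.106 0.108]
T 0.25 19 [0.116 0.118 0.12 ]
T 0.28 21 [0.122 0.123 0.127]
T 0.3 254 [0.128 0.135 0.143]
L 7444 [0.124 0.126 0.127]
R 6088 [0.004 0.125 0.127]
T 0.15 179 [0.094 0.095 0.097]
T 0.2 268 [0.106 0.107 0.108]
T 0.25 406 [0.118 0.119 0.12 ]
T 0.28 510 [0.125 0.126 0.127]
T 0.3 4176 [0.13  0.137 0.145]
```

View pics/scene1.png

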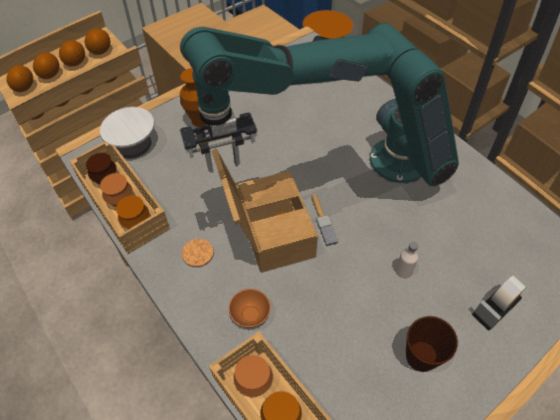

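View pics/wrist1.png

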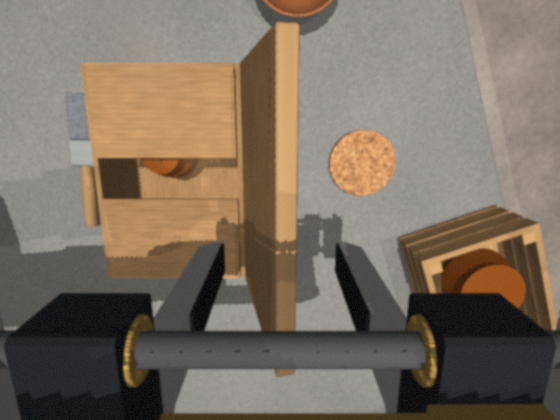

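drive_effector:
  increments: [0, 0.0025, 0.04, 0, 0, 0.0025, 0.086, 0, 0, 0.0025, 0.086, 0]
  aperture: 0.06

```text
time_s: 10.2
ee_pos: [0.6592, -0.0754, 0.2723]
orientation: [[0.341, 0.94, -0.011], [0.94, -0.341, 0.002], [-0.002, -0.012, -1.0]]
contact_force: [-0.0, 0.3, -0.2]
gripper_width: 0.0603
gripper_force: 0.0
```

drive_effector:
  increments: [0, 0, 0, 0, 0, 0, 0, 0, 0, 0, 0, 0, 0, 0, 0, 0, 0, 0, 0, 0, 0, 0, 0, 0]
  aperture: 0
  clamp_n: 6

```text
time_s: 10.95
ee_pos: [0.6611, -0.0761, 0.2793]
orientation: [[0.342, 0.94, -0.002], [0.94, -0.342, 0.001], [0.0, -0.002, -1.0]]
contact_force: [-5.1, 1.1, 4.7]
gripper_width: 0.0209
gripper_force: 6.4
```

drive_effector:
  increments: [0, -0.006, -0.0015, 0, 0, -0.012, -0.003, 0, 0, -0.018, -0.004, 0, 0, -0.024, -0.005, 0, 0, -0.03, -0.0057, 0, 0, -0.036, -0.0062, 0, 0, -0.042, -0.0064, 0, 0, -0.048, -0.0065, 0, 0, -0.053, -0.0064, 0, 0, -0.0585, -0.0061, 0, 0, -0.064, -0.0056, 0, 0, -0.069, -0.0051, 0, 0, -0.069, -0.0051, 0]

```text
time_s: 12.58
ee_pos: [0.5971, -0.0529, 0.2833]
orientation: [[0.342, 0.94, -0.0], [0.94, -0.342, -0.0], [-0.0, -0.0, -1.0]]
contact_force: [0.8, 1.0, 1.9]
gripper_width: 0.0189
gripper_force: 6.0
```

drive_effector:
  increments: [0, -0.005, 0.0008, 0, 0, -0.01, 0.0016, 0, 0, -0.015, 0.0026, 0, 0, -0.02, 0.0038, 0, 0, -0.0245, 0.0051, 0, 0, -0.029, 0.0065, 0, 0, -0.034, 0.0081, 0, 0, -0.039, 0.0098, 0, 0, -0.0434, 0.0115, 0, 0, -0.048, 0.0135, 0, 0, -0.0525, 0.0156, 0, 0, -0.057, 0.0178, 0, 0, -0.057, 0.0178, 0, 0, -0.057, 0.0178, 0]

```text
time_s: 14.32
ee_pos: [0.5438, -0.0336, 0.2652]
orientation: [[0.342, 0.94, -0.001], [0.94, -0.342, 0.0], [-0.0, -0.001, -1.0]]
contact_force: [-0.1, -0.4, -0.1]
gripper_width: 0.0228
gripper_force: 6.0
```

```bash
python3 - <<'E'
from h import *
ex=np.array([.9397,-.342]);ey=np.array([.342,.9397]);o=np.array([.533,-.03])
for n in ["scene","top","wrist"]:
    s=get_obs();c=camera(n);cv2.imwrite(f"pics/{n}2.png",c["pixels"][...,::-1])
    T=np.eye(4);T[:3,:3]=s["orientation"];T[:3,3]=s["ee_pos"]
    P=cloud(c,T@c["mount"] if n=="wrist" else None)[c["z_map"]>0]
    x=(P[:,:2]-o)@ex;y=(P[:,:2]-o)@ey;z=P[:,2]
    m=(z>.14)&(z<.255)&(x>-.02)&(x<.1)&(abs(y)>.06)&(abs(y)<.125)
    if m.sum()<30: print(n,m.sum());continue
    # robust line x = a z + b
    zz,xx=z[m],x[m]
    for _ in range(6):
        f=np.polyfit(zz,xx,1);r=abs(np.polyval(f,zz)-xx);k=r<max(.002,2*np.median(r));zz,xx=zz[k],xx[k]
    print(n,len(zz),"angle",np.degrees(np.arctan2(1,-f[0])).round(2),"x@.128",np.polyval(f,.128).round(4),"resid",r[k].mean().round(4))
print(((s["ee_pos"][:2]-o)@ex).round(4),s["ee_pos"],s["gripper_width"],s["time_s"],s["contact_force"])
E
```

```text
scene 617 angle 60.34 x@.128 0.0982 resid 0.0009
top 276 angle 60.13 x@.128 0.1007 resid 0.0006
wrist 8610 angle 60.23 x@.128 0.098 resid 0.0002
0.0115 [ 0.54390183 -0.03360692  0.2652978 ] 0.02287844058456824 14.425 [-0.66329762  0.22161423  0.18390837]
```

View pics/scene2.png

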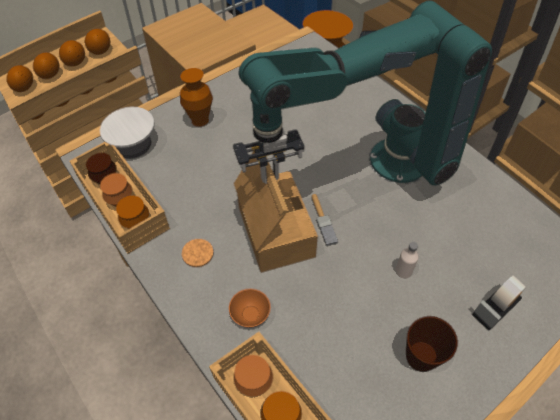

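The scene view shows the flap held on its batten at (270,175), with three fits reading about 60.2°. Both end flaps are flat and the bystanders are unmoved.

drive_effector:
  increments: [0, 0, 0, 0, 0, 0, 0, 0, 0, 0, 0, 0, 0, 0, 0, 0]
  clamp_n: 8

```text
time_s: 14.98
ee_pos: [0.544, -0.0337, 0.2654]
orientation: [[0.342, 0.94, 0.0], [0.94, -0.342, -0.0], [-0.0, 0.0, -1.0]]
contact_force: [0.1, 0.6, 1.4]
gripper_width: 0.023
gripper_force: 8.0
```

```bash
python3 -c "
from station import *
print(job_done())"
```

```text
the job is handed in; nothing more can be done
None
```

Job handed in at 15 s: both end flaps are folded flat (right first, then left), and the gripper is holding the top flap still at about 60.2°, with nothing else on the table seen to have moved.

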